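# Change the tube block on the heated shaker

### The arm

A 7-joint arm with a two-finger parallel gripper is mounted at the origin on a cart in front of the work surface, level with it; the furniture and walls round the work are solid. World frame = base frame: x ahead of the robot, y to its left, z up, the work surface at z = 0. Lengths are in m, angles in rad, forces in N, time in s.
With the tool pointing down it reaches from about 0.425 to 0.925 m from the base axis. Payload 6.8 kg.
Tool frame: the origin (TCP) lies at the very end of the fingers, on their centre line; the grasp point (between the pads) lies bot.grip_point_offset behind it (bot.grip_point_offset is the distance from the TCP to the grasp point, in m); z points along the fingers, y is the line along which they close (so a half turn about z gives the same grasp; the last joint's range is limited). The gripper opens to 85 mm and grips with 20 to 120 N. Pads are 22 mm wide; open, the fingers measure 114 mm over their backs; the gripper's body (76 mm by 85 mm) begins 54 mm behind the grasp point. The pads swing forward as they close: fully open they stand 13 mm farther back than shut.
Start: joints at [-1.398, 0.477, 0.022, 1.555, -0.011, 1.109, -0.083], TCP at [0.187, 0.649, 0.231] pointing down, gripper open.
Joint ranges: [-2.96, 2.96], [-0.34, 2.1], [-1.41, 1.46], [0.24, 2.44], [-1.37, 4.51], [0.17, 1.92], [-2.96, 2.96]. Speed limits (rad/s): [2.39, 2.39, 3.14, 3.14, 3.14, 3.14, 3.14].

### API

Orientations are given as a unit quaternion [w, x, y, z].
In Python, from station import bot, imaging gives the robot as it stands. The module is installed in compiled form; this text tells all that it offers.
- The arm moves only by the tool carry_out, never from a script. Its argument "targets" is one flat list of numbers, 5 for each row, row after row: the closure in counts, from 0 (fully open) to 255 (shut), then the shift along the world's x, y, z in mm, then the turn about the world's z in degrees. A call has 1 to 20 rows; each row shifts and turns the commanded pose from where the row before left it; what a row does not reach is not made up. A row lasts 1/10 s, in which the tool goes at most 50 mm and 8.59 degrees, less where a joint would pass 70% of its speed; a pose out of reach is approached as far as the arm can. A call is refused whole if a number of a shift passes 50 or a number of a turn 8.59, either way. A call with a gripper value outside its range is refused whole. The fingers move at their own pace and stop on an object; "newtons" is the grip in N (left out, the last holds). Time passes only in rows, so rows that do not move let the fingers close. It gives the time, the measured TCP pose, the force, the opening and the grip force at its end, in the units of the state.
- bot.get_obs(): the state, without advancing time (a new reading comes with each control period).
- imaging.read_camera(name): name is "scene" or "top" or "wrist"; returns a dict with "frame" (384x512x3 uint8, red, green, blue), "fov_y" (degrees; the focal length in pixels is half the picture's height over the tangent of half this angle, whatever the lens; pixels are square), "cx", "cy" (the principal point, pixels), "pose" (4x4, takes a point from camera to world coordinates); the wrist camera has in their place "tool_from_camera" (4x4, takes a point from camera to tool coordinates, whose origin is the TCP and whose axes are the flange's). Camera axes: x right, y up, looking along -z (the intrinsics and any distortion apply to the point x, -y, -z); pixel columns grow to the right and rows downward; lengths in m; the calibration is good to about 2 mm. The wrist camera is an equidistant fisheye: a pixel r from the principal point sees the ray r / f radians off the axis. A picture is of the moment at which its call begins: read the wrist's pose just before it. There is no depth.
- bot.hand_in(): hands the job in; it is judged then, once.
The state is a dict: "t": time; "q": joint angles; "joint_vel": joint speeds; "joint_torque": joint torques, N m; "eef_pos": TCP position; "tool_rot": TCP orientation; "contact_force": force on the tool from outside, world axes, zero at the start; "torque": the same for the moment, N m; "gripper_width": opening from 0.0 (shut) to 1.0 (fully open); "grasp_force": force on a finger pad.
Only numpy, scipy, OpenCV 4.12 (cv2) and the standard library are available. Lean on these libraries where they do the work, as an engineer would, in place of code of your own. Each camera call takes 0.05 s, during which the arm holds its last target. There are 200 camera calls.

### The job

Change the tube block on the heated shaker: take the hot block with the 24 small wells out of the bay and stand it in the middle of the cork mat, never on the bare worktop. Then fit the block with the eight wide wells in its place: tilt it, hook its two rear tabs under the claws at the back of the bay, swing the front down and press until the catch clicks and the block lies flat, fully home. Leave the spare block with four wells, the bottle and the beaker where they stand.

Things in the scene. Friction and masses are not known exactly. Their poses are not given: they have to be found in the camera images.
- mixer_bay (a point): Heated shaker (fixed, white, 180 wide, 280 deep, display at its front): centre of the bay, on the flat deck, 80 mm above the worktop. x to the back, -x to the display, z up. A block is home with its underside flat on the deck, its middle here, x axes alike; play 1.5 mm in x, 3 mm in y. Side guides 92 mm apart, 12 mm high plus flared tops to 18 mm, from x = -45 to 45 mm.
- mixer_claws (a point): Lower front edge of the two claws at the back of the bay, midway between them: 68 mm behind the bay's centre, 16.5 mm above the deck; axes as the bay's. Claws 36 mm wide, centred 24 mm to each side, 7.5 mm thick, stop wall 9.5 mm behind this edge. A block's tabs reach 8 mm under them when home. With the block's front raised 10 to 20 degrees, they slide in freely at deck height, level not at all.
- mixer_front (a point): Top inner edge of the front rim of the bay, at its middle: 69.7 mm before the bay's centre, 10 mm above the deck; axes as the bay's. The rim (two pieces, 23 to 45 mm to each side) stops a block from sliding forward; its front must be lifted over it. Between the pieces stands the catch.
- catch (a joint): Spring roller catch in the middle of the bay's front: 0 rad at rest, also with a block home; grows as the roller is pushed to the front, about 0.1 rad as a lip passes, springs back by itself. Roller 18 mm thick, 22 mm wide, its axis 17.5 mm above the deck and 73.5 mm before the bay's centre. It resists with about 5 to 10 N at a block's front edge, both pressing it in and pulling it up.
- old_block_centre (a point): Hot aluminium block with 24 small wells (11 mm), home in the bay at the start. Point in its middle, 40 mm above its underside; x to its rear tabs, z up. Body 120 x 86 x 42 mm. Two rear tabs, 24 wide, 24 mm to each side stick out 16 mm, 8 to 14 mm above the underside; front lip 80 wide sticks out 8 mm, 4 to 10 mm above it. 0.42 kg. Raise its front 10 to 20 degrees, draw forward, lift.
- old_block_grip (a point): Centre of the old block's black grip bar, 69 mm above its underside; axes as the block's. Bar 80 mm long (x), 14 thick (y), 22 high, on two posts, its lower side 16 mm above the block's body; to be pinched across y, at any pitch.
- new_block_centre (a point): The block to fit: eight wide wells (18 mm), else the same shape, size and point as the old one. It stands level on the worktop left, right or at the back right of the shaker, turned up to 75 degrees either way. 0.3 to 0.55 kg.
- new_block_grip (a point): Centre of the new block's black grip bar, 69 mm above its underside; same bar as the old block's.
- new_block_tabs (a point): Midway between the tips of the new block's rear tabs: 76 mm behind its middle, 11 mm above its underside; axes as the block's.
- heat_mat_top (a point): Centre of the top of the cork mat, 170 mm (x) by 140 mm (y), 6 mm thick, fixed on the worktop, left, right or at the back right of the shaker; z up.
- wash_bottle_centre (a point): Bystander: white squeeze wash bottle, 164 mm tall with its bent jet, body 60 mm thick (its axis 15 mm along +x from here), behind the left of the shaker. Point 60 mm above its foot.
- beaker_centre (a point): Bystander: small plastic beaker, 58 mm wide, 62 mm tall, behind the left of the shaker. Point half-way up.
- spare_block_centre (a point): Bystander: a third block with four very wide wells (27 mm), else like the others (same grip bar and point); not wanted today. It stands level on the worktop left, right or at the back right of the shaker.

How it is judged:
On the way, in this order (a step that is already met when the one before it is completed fails the run):
1. the old block stands released on the middle of the mat (horizontal distance between old_block_centre and heat_mat_top below 0.03 m and z of old_block_centre in the frame of heat_mat_top below 0.043 m and angle between old_block_centre's own z axis and vertical below 0.05 rad and contact force between old_block and the fingers below 0.1 N), for 0.2 s.
2. the new block's rear tabs are under the claws while its front is still up (x of new_block_tabs in the frame of mixer_bay between 0.07 and 0.082 m and z of new_block_tabs in the frame of mixer_bay below 0.0165 m and angle between new_block_centre's own z axis and vertical between 0.06 and 0.7 rad), for 0.05 s.
At the end, for the whole second after the job is handed in: The new block lies flat on the deck (tilt under 0.03 rad, height within 2.5 mm), within 7 mm of the bay's centre, tab tips over 2 mm under the claws, catch sprung back (under 0.05 rad); the old block stands upright on the mat within 30 mm of its middle; both at rest (horizontal distance between new_block_centre and mixer_bay below 0.007 m and z of new_block_centre in the frame of mixer_bay between 0.0375 and 0.0425 m and x of new_block_tabs in the frame of mixer_bay above 0.07 m and angle between new_block_centre's own z axis and vertical below 0.03 rad and value of joint catch below 0.05 rad and horizontal distance between old_block_centre and heat_mat_top below 0.03 m and z of old_block_centre in the frame of heat_mat_top below 0.043 m and angle between old_block_centre's own z axis and vertical below 0.05 rad and linear speed of each of new_block, old_block below 0.02 m/s); the robot touches nothing.
It fails at once if the hot block is set down beside the mat on the worktop (height (world z) of old_block_centre below 0.045 m and horizontal distance between old_block_centre and heat_mat_top above 0.07 m).
It fails at once if a block is tipped over (angle between any of old_block_centre, new_block_centre's own z axis and vertical above 1 rad).
It fails at once if the spare block, the wash bottle or the beaker is pushed away or knocked over (distance of any of spare_block_centre, wash_bottle_centre, beaker_centre from where it was at the start of the episode above 0.03 m).
It also fails if it takes over 58 s, if anything falls off the work surface, if the arm or the gripper's body presses on something with over 40 N, if the wrist force passes 120 N, or if a joint passes its speed limit or range.

## Working session

There is one attempt and no reset: what is moved stays moved. The work goes in short steps, Python scripts to look and compute and a tool call to move; the robot and the scene stay as the last step left them, time stands still between calls to the robot, and variables do not carry over. Pictures are saved under pics/ and viewed, at most 10 in all, crops included, and the job is handed in when it is done.

Besides the shell and the picture viewer there is one more tool, called after "Request:" by a JSON object that holds its "fn" and its "kwargs". carry_out: Moves the arm, as the interface text tells. Its arguments: {"type":"object","properties":{"targets":{"type":"array","items":{"type":"number"}},"newtons":{"type":"number"}},"required":["targets"]}

```bash
mkdir -p pics; cat > h.py <<'E'
import numpy as np, cv2
from station import bot, imaging
from scipy.spatial.transform import Rotation as R
def T():
    o=bot.get_obs(); M=np.eye(4); q=o['tool_rot']; M[:3,:3]=R.from_quat([q[1],q[2],q[3],q[0]]).as_matrix(); M[:3,3]=o['eef_pos']; return M
def cam(n):
    M=T(); c=imaging.read_camera(n); c['n']=n
    c['P']=M@np.array(c['tool_from_camera']) if n=='wrist' else np.array(c['pose'])
    c['f']=c['frame'].shape[0]/2/np.tan(np.radians(c['fov_y'])/2); return c
def save(c,n): cv2.imwrite('pics/'+n+'.png',cv2.cvtColor(c['frame'],cv2.COLOR_RGB2BGR))
def ray(c,u,v):
    a=np.array([u-c['cx'],v-c['cy']])/c['f']
    if c['n']=='wrist':
        r=np.hypot(*a); d=np.array([*(a/r*np.sin(r) if r>0 else a),np.cos(r)])
    else: d=np.array([*a,1.])
    return c['P'][:3,:3]@(d*[1,-1,-1])
def at(c,u,v,z):
    d=ray(c,u,v); o=c['P'][:3,3]; return o+d*(z-o[2])/d[2]
def proj(c,X):
    X=np.atleast_2d(X); p=(X-c['P'][:3,3])@c['P'][:3,:3]*[1,-1,-1]
    if c['n']=='wrist':
        r=np.linalg.norm(p[:,:2],axis=1); a=p[:,:2]/r[:,None]*np.arctan2(r,p[:,2])[:,None]
    else: a=p[:,:2]/p[:,2:]
    return a*c['f']+[c['cx'],c['cy']]
E
python3 - <<'E'
from h import *
o=bot.get_obs(); print({k:np.round(v,3) for k,v in o.items()}, bot.grip_point_offset)
for n in ['top','scene','wrist']:
    c=cam(n); save(c,n+'0'); print(n,c['fov_y'],c['cx'],c['cy'],{k:v for k,v in c.items() if k not in('frame','P','pose')} if n=='top' else '',np.round(c['P'],3).tolist())
E
```

```text
{'t': np.float64(0.0), 'q': array([-1.398,  0.478,  0.022,  1.556, -0.012,  1.109, -0.083]), 'joint_vel': array([-0.002, -0.001,  0.001, -0.   ,  0.001,  0.001, -0.001]), 'joint_torque': array([-1.0000e-03, -5.9645e+01,  1.6070e+00, -2.8120e+01,  1.2000e-02,
        9.0000e-03,  0.0000e+00]), 'eef_pos': array([0.187, 0.648, 0.23 ]), 'tool_rot': array([-0.   ,  0.14 ,  0.99 , -0.001]), 'contact_force': array([-0.366,  0.88 ,  0.267]), 'torque': array([ 0.027, -0.052, -0.007]), 'grasp_force': np.float64(0.0), 'gripper_width': np.float64(0.997)} 0.0187
top 50.014038596134576 254.9895172696165 191.6161372077038 {'fov_y': 50.014038596134576, 'cx': 254.9895172696165, 'cy': 191.6161372077038, 'n': 'top', 'f': np.float64(411.61366636429426)} [[0.019, 0.998, -0.062, 0.439], [-1.0, 0.02, 0.01, 0.019], [0.011, 0.062, 0.998, 1.576], [0.0, 0.0, 0.0, 1.0]]
scene 53.011394785431456 249.33507877357889 187.50832731692645  [[0.829, -0.409, 0.382, 0.99], [0.559, 0.612, -0.56, -0.661], [-0.005, 0.678, 0.735, 1.024], [0.0, 0.0, 0.0, 1.0]]
wrist 65.70646984690485 255.67510005334051 189.6646847223212  [[0.277, -0.927, -0.252, 0.123], [0.961, 0.267, 0.075, 0.667], [-0.002, -0.263, 0.965, 0.374], [0.0, 0.0, 0.0, 1.0]]
```

```bash
cd pics; python3 -c "
import cv2
for n in ['top0','scene0']: cv2.imwrite(n+'b.png',cv2.resize(cv2.imread(n+'.png'),(800,600),interpolation=cv2.INTER_CUBIC))"
```

```text
(no output)
```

View pics/top0b.png

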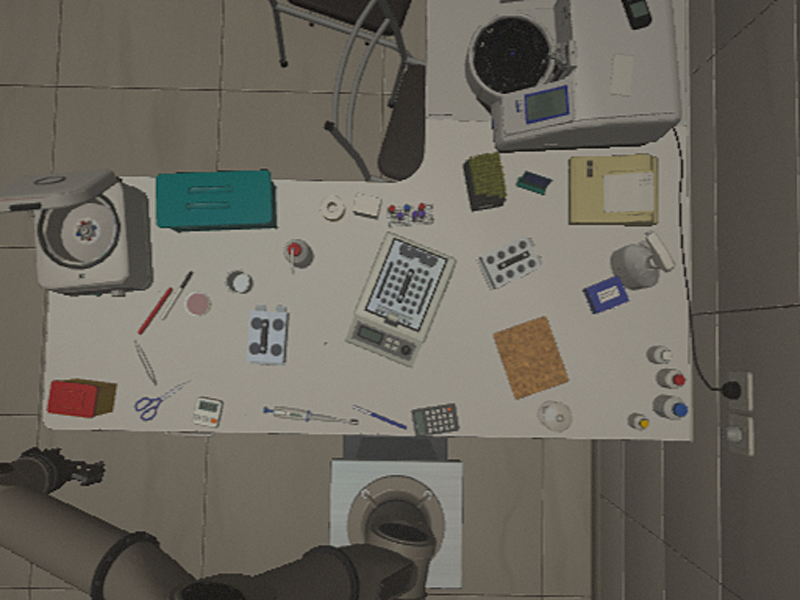

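View pics/scene0b.png

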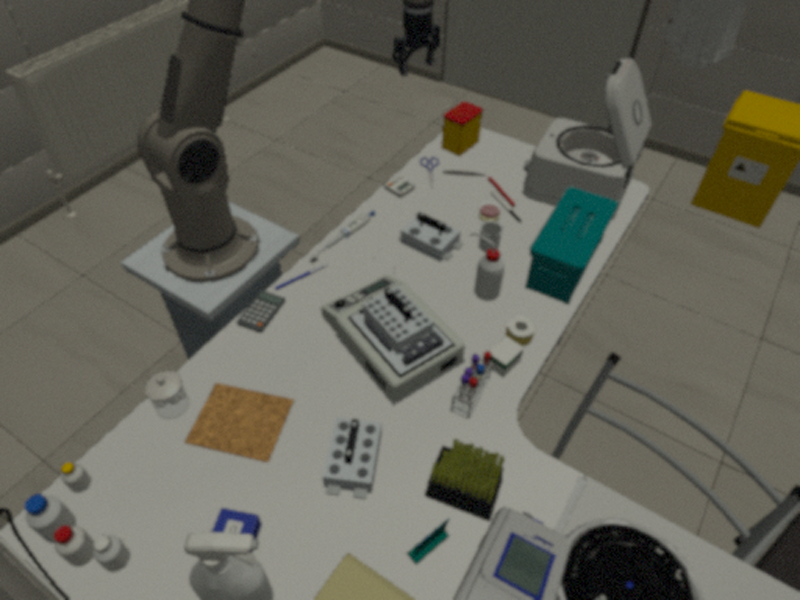

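```bash
cd pics; python3 -c "
import cv2
i=cv2.imread('top0.png')[141:261,211:371]
cv2.imwrite('crop1.png',cv2.convertScaleAbs(cv2.resize(i,(800,600),interpolation=cv2.INTER_CUBIC),alpha=1.3))"
```

```text
(no output)
```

View pics/crop1.png

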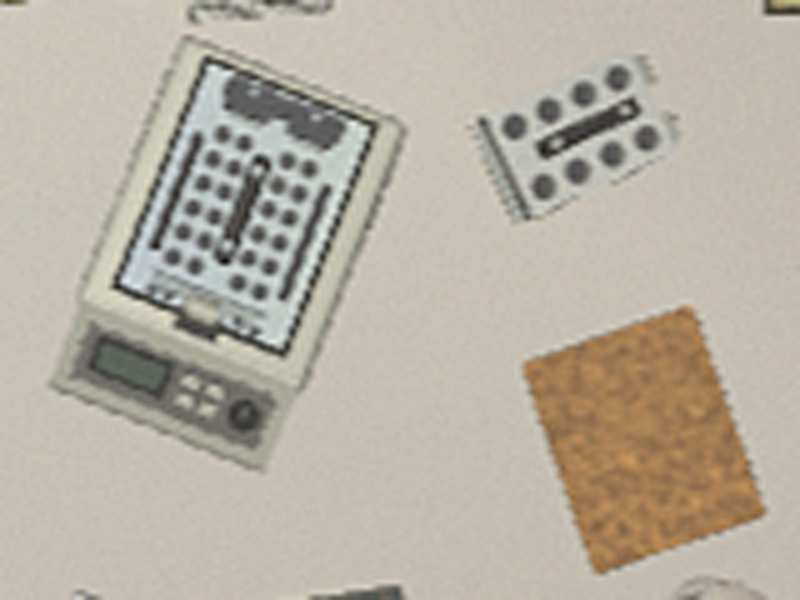

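```bash
python3 - <<'E'
from h import *
c=cam('top')
def a(x,y,z): return at(c,211+(x+.5)/5-.5,141+(y+.5)/5-.5,z)[:2]
def rep(n,f,r):
    d=r-f; print(n,'front',f.round(3),'rear',r.round(3),'mid',((f+r)/2).round(4),'len',np.hypot(*d).round(4),'yaw',np.degrees(np.arctan2(d[1],d[0])).round(1))
rep('old',a(225,258,.16),a(262,162,.16)); 
rep('new',a(541,150,.08),a(638,105,.08))
m=[a(*p,.006) for p in[(524,362),(690,308),(765,514),(600,573)]]
print('mat',np.mean(m,0),[np.linalg.norm(m[i]-m[i-1]).round(3) for i in range(4)])
rep('shaker side L',a(82,298,.09),a(188,38,.09));rep('shaker side R',a(300,388,.09),a(404,120,.09))
rep('guide L',a(156,248,.098),a(197,134,.098));rep('guide R',a(284,298,.098),a(326,186,.098))
rep('newbodyL',a(483,118,.042),a(636,57,.042));rep('newbodyR',a(527,220,.042),a(680,146,.042))
o=bot.get_obs(); print(o['eef_pos'],T()[:3,:3].round(3).tolist())
E
```

```text
old front [0.526 0.002] rear [ 0.593 -0.022] mid [ 0.5592 -0.01  ] len 0.0713 yaw -20.0
new front [ 0.614 -0.229] rear [ 0.649 -0.3  ] mid [ 0.6316 -0.264 ] len 0.0789 yaw -64.0
mat [ 0.40325032 -0.32201483] [np.float64(0.17), np.float64(0.134), np.float64(0.166), np.float64(0.134)]
shaker side L front [0.499 0.104] rear [0.69  0.031] mid [0.5944 0.0677] len 0.2043 yaw -20.9
shaker side R front [ 0.437 -0.054] rear [ 0.633 -0.127] mid [ 0.5351 -0.0907] len 0.2089 yaw -20.3
guide L front [0.536 0.051] rear [0.619 0.023] mid [0.5772 0.0373] len 0.0876 yaw -18.5
guide R front [ 0.501 -0.042] rear [ 0.583 -0.07 ] mid [ 0.5422 -0.056 ] len 0.0864 yaw -19.6
newbodyL front [ 0.642 -0.191] rear [ 0.691 -0.306] mid [ 0.6663 -0.2484] len 0.1247 yaw -67.1
newbodyR front [ 0.566 -0.225] rear [ 0.624 -0.339] mid [ 0.5948 -0.2821] len 0.1284 yaw -63.1
[0.18698266 0.64822386 0.23069985] [[-0.961, 0.277, -0.0], [0.277, 0.961, -0.001], [-0.0, -0.001, -1.0]]
```

Request:
{"fn": "carry_out", "kwargs": {"targets": [0,22,-41,0,-0.25,0,22,-41,0,-0.25,0,22,-41,0,-0.25,0,22,-41,0,-0.25,0,22,-41,0,-0.25,0,22,-41,0,-0.25,0,22,-41,0,-0.25,0,22,-41,0,-0.25,0,22,-41,0,-0.25,0,22,-41,0,-0.25,0,22,-41,0,-0.25,0,22,-41,0,-0.25,0,22,-41,0,-0.25,0,22,-41,0,-0.25,0,22,-41,0,-0.25,0,18,-35,0,-0.25,0,0,0,0,0], "newtons": 30}}

```text
t: 1.9
eef_pos: [0.5366, -0.0077, 0.2316]
tool_rot: [0.001, 0.179, 0.984, -0.001]
contact_force: [-0.3, 0.5, 1.2]
gripper_width: 0.999
grasp_force: 0.0
```

```bash
python3 - <<'E'
from h import *
c=cam('wrist');print(T().round(4).tolist(), bot.get_obs()['q'].round(3))
import pickle; pickle.dump(c,open('w1.pkl','wb'))
i=cv2.cvtColor(c['frame'],cv2.COLOR_RGB2BGR); cv2.imwrite('pics/w1.png',cv2.resize(i,(800,600),interpolation=cv2.INTER_CUBIC))
E
```

```text
[[-0.9372, 0.3488, 0.0002, 0.5356], [0.3488, 0.9372, -0.0012, -0.0045], [-0.0006, -0.001, -1.0, 0.2313], [0.0, 0.0, 0.0, 1.0]] [-0.466  0.257  0.428  1.912 -0.125  0.998  1.232]
```

View pics/w1.png

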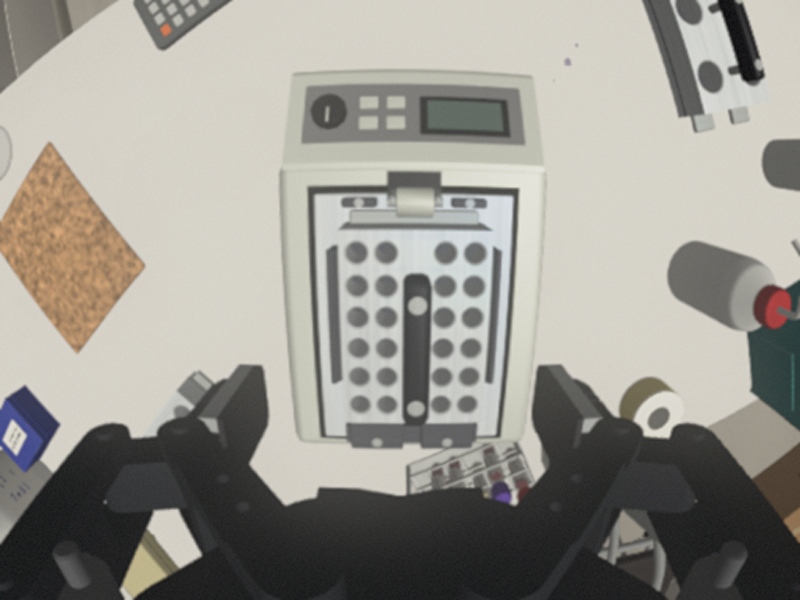

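```bash
cat >> h.py <<'E'
def w(c,x,y,z): return at(c,(x+.5)*.64-.5,(y+.5)*.64-.5,z)[:2]
def rep(n,f,r):
    d=r-f; print(n,'front',f.round(4),'rear',r.round(4),'mid',((f+r)/2).round(4),'len',np.hypot(*d).round(4),'yaw',np.degrees(np.arctan2(d[1],d[0])).round(2))
E
python3 - <<'E'
from h import *
import pickle; c=pickle.load(open('w1.pkl','rb'))
rep('bar',w(c,417,274,.16),w(c,416,424,.16))
rep('screws',w(c,418,306,.16),w(c,416,408,.16))
rep('left body edge',w(c,341,243,.122),w(c,341,412,.122))
rep('right body edge',w(c,489,240,.122),w(c,489,412,.122))
rep('frame L',w(c,311,190,.09),w(c,322,436,.09));rep('frame R',w(c,517,190,.09),w(c,505,436,.09))
rep('house',w(c,283,166,.09),w(c,300,440,.09));rep('house',w(c,544,166,.09),w(c,524,440,.09))
rep('catch',w(c,415,202,.106),w(c,412,436,.104))
m=[w(c,*p,.006) for p in[(50,142),(145,266),(78,352),(-5,235)]]; print(m,np.mean(m,0))
E
```

```text
bar front [0.5211 0.0069] rear [ 0.5976 -0.0213] mid [ 0.5594 -0.0072] len 0.0815 yaw -20.23
screws front [0.5361 0.0019] rear [ 0.5883 -0.018 ] mid [ 0.5622 -0.0081] len 0.0559 yaw -20.87
left body edge front [ 0.4982 -0.0281] rear [ 0.5953 -0.069 ] mid [ 0.5468 -0.0485] len 0.1054 yaw -22.84
right body edge front [0.5252 0.0494] rear [0.6283 0.0176] mid [0.5768 0.0335] len 0.1078 yaw -17.14
frame L front [ 0.4637 -0.0389] rear [ 0.6249 -0.1012] mid [ 0.5443 -0.07  ] len 0.1728 yaw -21.14
frame R front [0.5079 0.0806] rear [0.6723 0.0232] mid [0.5901 0.0519] len 0.1742 yaw -19.22
house front [ 0.4429 -0.0498] rear [ 0.623  -0.1184] mid [ 0.533  -0.0841] len 0.1927 yaw -20.87
house front [0.499  0.1023] rear [0.6817 0.0357] mid [0.5904 0.069 ] len 0.1944 yaw -20.02
catch front [0.4927 0.018 ] rear [ 0.6381 -0.037 ] mid [ 0.5654 -0.0095] len 0.1555 yaw -20.74
[array([ 0.30469545, -0.28183453]), array([ 0.46070729, -0.22507619]), array([ 0.50692347, -0.35290047]), array([ 0.34969908, -0.40592994])] [ 0.40550632 -0.31643528]
```

Request:
{"fn": "carry_out", "kwargs": {"targets": [0,0,5,-20,0,0,0,1,-35,0,0,0,0,-30,0,0,0,0,-15,0,0,0,0,0,0,255,0,0,0,0,255,0,0,0,0,255,0,0,0,0,255,0,0,0,0,255,0,0,0,0,255,0,0,0,0], "newtons": 30}}

```text
t: 3.05
eef_pos: [0.5351, 0.0042, 0.1318]
tool_rot: [0.0, 0.175, 0.985, 0.0]
contact_force: [-1.9, -1.0, 4.7]
gripper_width: 0.156
grasp_force: 29.8
```

Request:
{"fn": "carry_out", "kwargs": {"targets": [255,1.2,-0.4,2.1,0,255,1.2,-0.4,2.1,0,255,1.6,-0.6,2.1,0,255,1.6,-0.6,2.1,0,255,1.6,-0.6,2.1,0], "newtons": 40}}

```text
t: 3.55
eef_pos: [0.5408, 0.0022, 0.1412]
tool_rot: [-0.002, 0.174, 0.985, -0.0]
contact_force: [-4.0, 0.3, -5.0]
gripper_width: 0.153
grasp_force: 39.6
```

Request:
{"fn": "carry_out", "kwargs": {"targets": [255,1.6,-0.6,2.1,0,255,1.6,-0.6,2.1,0,255,1.7,-0.6,2.1,0,255,1.7,-0.6,2.1,0,255,1.7,-0.6,2.1,0,255,1.7,-0.6,2.1,0,255,0,0,0,0]}}

```text
t: 4.25
eef_pos: [0.5524, -0.0019, 0.1547]
tool_rot: [-0.0, 0.175, 0.985, -0.0]
contact_force: [-5.1, 0.6, -1.9]
gripper_width: 0.154
grasp_force: 39.9
```

```bash
python3 - <<'E'
from h import *
c=cam('wrist');print(T()[:3,3],bot.get_obs()['contact_force'])
import pickle; pickle.dump(c,open('w2.pkl','wb'))
i=cv2.cvtColor(c['frame'],cv2.COLOR_RGB2BGR); cv2.imwrite('pics/w2.png',cv2.resize(i,(800,600),interpolation=cv2.INTER_CUBIC))
E
```

```text
[ 0.55231138 -0.00185259  0.15469252] [-5.92444804  1.00045263 -1.26758924]
```

View pics/w2.png

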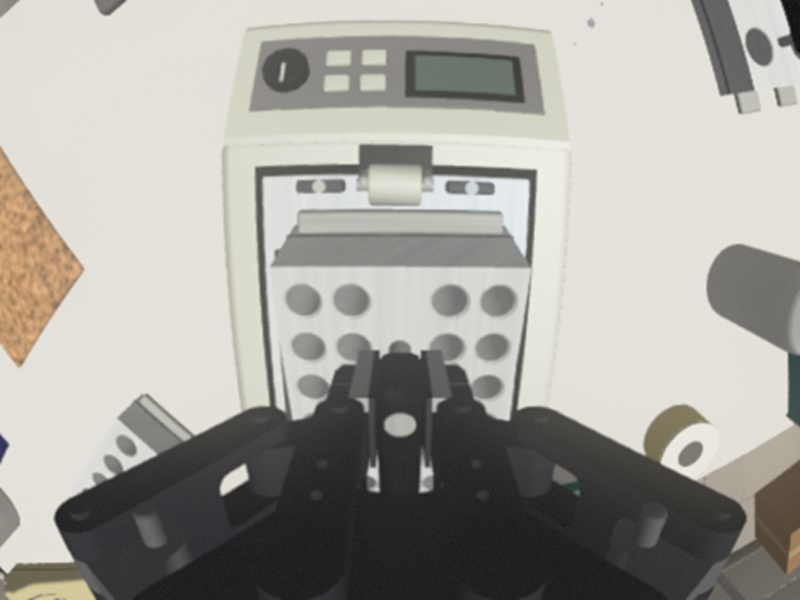

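Request:
{"fn": "carry_out", "kwargs": {"targets": [255,-4,1.5,0,0,255,-5,1.8,0,0,255,-5,1.8,0,0,255,-4,1.5,0,0,255,-2,0.7,4,0,255,0,0,10,0,255,0,0,20,0,255,0,0,30,0,255,0,0,26,0,255,0,0,0,0], "newtons": 45}}

```text
t: 5.3
eef_pos: [0.5352, 0.0063, 0.2489]
tool_rot: [0.004, 0.174, 0.985, 0.002]
contact_force: [1.0, -0.6, -4.0]
gripper_width: 0.154
grasp_force: 44.7
```

```bash
python3 - <<'E'
from h import *
c=cam('wrist');print(T()[:3,3],bot.get_obs()['contact_force'])
import pickle; pickle.dump(c,open('w3.pkl','wb'))
i=cv2.cvtColor(c['frame'],cv2.COLOR_RGB2BGR); cv2.imwrite('pics/w3.png',i)
E
```

```text
[0.53379372 0.00639181 0.24662911] [-0.49729052  0.12355896 -4.08307064]
```

View pics/w3.png

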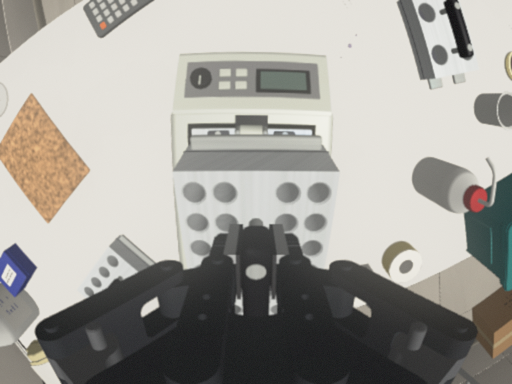

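```bash
cat >> h.py <<'E'
def blk(c,M,pts,th,gx=-.027):
    """pixels of block points when held at bar x=gx, front raised th deg; tool y = block y"""
    g=M[:3,3]-M[:3,2]*bot.grip_point_offset
    yb=M[:3,1]; zb=np.array([0,0,1.]); xb=np.cross(yb,zb); t=np.radians(th)
    X=np.cos(t)*xb-np.sin(t)*zb; Z=np.cos(t)*zb+np.sin(t)*xb
    return proj(c,np.array([g+(p[0]-gx)*X+p[1]*yb+(p[2]-.069)*Z for p in pts]))
E
python3 - <<'E'
from h import *
import pickle
pts=np.array([(-60,43,42),(-60,-43,42),(-68,40,10),(-68,-40,10)])/1000
for n in ['w2','w3']:
    c=pickle.load(open(n+'.pkl','rb')); M=c['P']@np.linalg.inv(np.array(c['tool_from_camera']))
    for th in [8,12,15,18,22]: print(n,th,blk(c,M,pts,th).round(0).tolist())
E
```

```text
w2 8 [[338.0, 173.0], [172.0, 172.0], [321.0, 142.0], [190.0, 142.0]]
w2 12 [[340.0, 171.0], [171.0, 171.0], [323.0, 137.0], [188.0, 137.0]]
w2 15 [[341.0, 170.0], [170.0, 170.0], [324.0, 133.0], [187.0, 133.0]]
w2 18 [[342.0, 169.0], [168.0, 169.0], [325.0, 129.0], [186.0, 129.0]]
w2 22 [[344.0, 168.0], [167.0, 168.0], [327.0, 125.0], [184.0, 125.0]]
w3 8 [[338.0, 172.0], [172.0, 172.0], [321.0, 142.0], [189.0, 142.0]]
w3 12 [[340.0, 171.0], [170.0, 171.0], [323.0, 136.0], [187.0, 136.0]]
w3 15 [[341.0, 170.0], [169.0, 170.0], [324.0, 133.0], [186.0, 133.0]]
w3 18 [[342.0, 169.0], [168.0, 169.0], [325.0, 129.0], [185.0, 129.0]]
w3 22 [[344.0, 168.0], [166.0, 168.0], [327.0, 124.0], [183.0, 124.0]]
```

Request:
{"fn": "carry_out", "kwargs": {"targets": [255,-7,-18,0,0,255,-13,-32,0,1,255,-13,-32,0,1,255,-13,-32,0,1,255,-13,-32,0,1,255,-13,-32,0,1,255,-13,-32,-5,1,255,-13,-32,-10,1,255,-13,-32,-20,1,255,-13,-32,-20,1,255,-12,-18,-20,1,255,0,0,-30,0,255,0,0,-30,0,255,0,0,-10,0,255,0,0,0,0,255,0,0,0,0]}}

```text
t: 6.95
eef_pos: [0.3968, -0.3185, 0.1]
tool_rot: [0.0, 0.088, 0.996, -0.0]
contact_force: [0.3, 0.1, -3.6]
gripper_width: 0.153
grasp_force: 44.7
```

```bash
python3 - <<'E'
from h import *
o=bot.get_obs(); print(T().round(4).tolist(),o['contact_force'],o['q'].round(2))
E
```

```text
[[-0.9846, 0.1749, 0.0005, 0.3968], [0.1749, 0.9846, -0.0004, -0.3185], [-0.0006, -0.0003, -1.0, 0.1], [0.0, 0.0, 0.0, 1.0]] [ 0.28213871  0.0704961  -3.58366342] [ 0.14  0.42  0.52  2.09 -0.32  0.7   2.26]
```

Request:
{"fn": "carry_out", "kwargs": {"targets": [255,0,0,-9,0,255,0,0,-9,0,255,0,0,-7,0,255,-2.3,0.4,-2.4,0,255,-2.3,0.4,-2.4,0,255,-2.3,0.4,-2.4,0,255,-2.3,0.4,-2.4,0,255,-2.3,0.4,-2.4,0,255,-2.3,0.4,-2.4,0,255,-2.3,0.4,-2.4,0,255,-2.3,0.4,-2.4,0,255,0,0,0,0]}}

```text
t: 8.15
eef_pos: [0.3808, -0.3157, 0.0578]
tool_rot: [0.003, 0.088, 0.996, 0.0]
contact_force: [-2.2, 7.2, 30.8]
gripper_width: 0.152
grasp_force: 51.0
```

Request:
{"fn": "carry_out", "kwargs": {"targets": [255,0,0,1.5,0,0,0,0,0,0,0,0,0,0,0,0,0,0,0,0,0,0,0,0,0,0,0,0,10,0,0,0,0,40,0,0,0,0,50,0,0,0,0,50,0,0,0,0,10,0,0,0,0,0,0]}}

```text
t: 9.25
eef_pos: [0.3789, -0.3158, 0.2189]
tool_rot: [0.002, 0.088, 0.996, -0.0]
contact_force: [-0.6, 0.5, -0.3]
gripper_width: 1.0
grasp_force: 0.0
```

```bash
python3 - <<'E'
from h import *
c=cam('wrist');print(T().round(4).tolist(),bot.get_obs()['contact_force'])
import pickle; pickle.dump(c,open('w4.pkl','wb'))
i=cv2.cvtColor(c['frame'],cv2.COLOR_RGB2BGR); cv2.imwrite('pics/w4.png',cv2.resize(i,(800,600),interpolation=cv2.INTER_CUBIC))
E
```

```text
[[-0.9846, 0.1748, 0.0014, 0.378], [0.1748, 0.9846, 0.0001, -0.3149], [-0.0014, 0.0004, -1.0, 0.2171], [0.0, 0.0, 0.0, 1.0]] [ 0.73032654  0.33393623 -0.46538049]
```

View pics/w4.png

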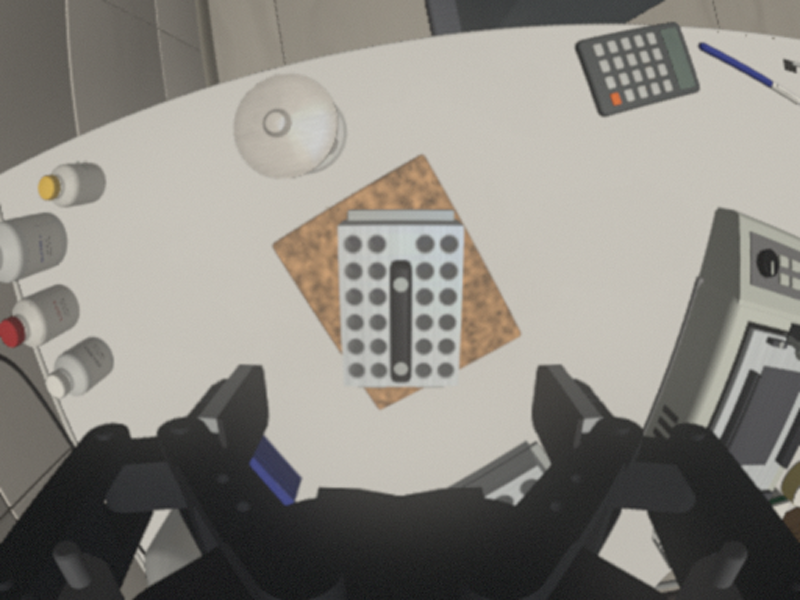

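```bash
python3 - <<'E'
from h import *
import pickle; c=pickle.load(open('w4.pkl','rb'))
rep('bar',w(c,401,260,.086),w(c,401,382,.086))
m=np.array([w(c,*p,.006) for p in[(424,155),(521,333),(380,408),(274,243)]]); print(m.mean(0),[np.linalg.norm(m[i]-m[i-1]).round(3) for i in range(4)])
E
```

```text
bar front [ 0.365  -0.3124] rear [ 0.4449 -0.3265] mid [ 0.4049 -0.3195] len 0.0812 yaw -10.02
[ 0.40365502 -0.3195219 ] [np.float64(0.136), np.float64(0.165), np.float64(0.137), np.float64(0.167)]
```

Request:
{"fn": "carry_out", "kwargs": {"targets": [0,30,9.5,0,-6.75,0,30,9.5,0,-6.75,0,30,9.5,0,-6.75,0,30,9.5,0,-6.75,0,30,9.5,0,-6.75,0,30,9.5,0,-6.75,0,30,9.5,0,-6.75,0,30,9.5,0,-6.75,0,0,0,0,0,0,0,0,0,0]}}

```text
t: 10.3
eef_pos: [0.6168, -0.2385, 0.2138]
tool_rot: [-0.002, 0.53, 0.848, -0.001]
contact_force: [-0.1, -0.7, -0.5]
gripper_width: 0.997
grasp_force: 0.0
```

```bash
python3 - <<'E'
from h import *
c=cam('wrist');print(T().round(4).tolist(),bot.get_obs()['q'].round(2))
import pickle; pickle.dump(c,open('w5.pkl','wb'))
i=cv2.cvtColor(c['frame'],cv2.COLOR_RGB2BGR); cv2.imwrite('pics/w5.png',cv2.resize(i,(800,600),interpolation=cv2.INTER_CUBIC))
E
```

```text
[[-0.437, 0.8994, -0.0042, 0.6161], [0.8994, 0.4371, 0.0, -0.2395], [0.0018, -0.0037, -1.0, 0.2145], [0.0, 0.0, 0.0, 1.0]] [-0.22  0.56  0.73  1.64 -0.41  1.1   1.08]
```

View pics/w5.png

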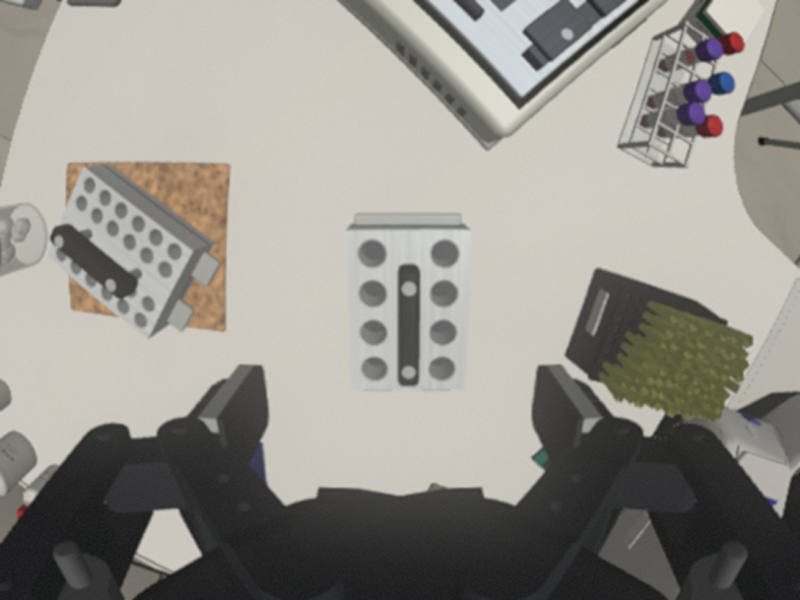

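```bash
python3 - <<'E'
from h import *
import pickle; c=pickle.load(open('w5.pkl','rb'))
rep('bar',w(c,409,265,.080),w(c,408,387,.080))
rep('sides',(w(c,348,228,.042)+w(c,471,228,.042))/2,(w(c,352,389,.042)+w(c,466,389,.042))/2)
E
```

```text
bar front [ 0.6157 -0.2259] rear [ 0.6515 -0.2995] mid [ 0.6336 -0.2627] len 0.0818 yaw -64.09
sides front [ 0.6084 -0.2089] rear [ 0.6619 -0.3176] mid [ 0.6351 -0.2633] len 0.1211 yaw -63.82
```

Request:
{"fn": "carry_out", "kwargs": {"targets": [0,6,1,-35,0,0,0,0,-45,0,0,0,0,-45,0,0,0,0,-28,0,0,0,0,-10,0,0,0,0,0,0,255,0,0,0,0,255,0,0,0,0,255,0,0,0,0,255,0,0,0,0,255,0,0,0,0,255,0,0,0,0], "newtons": 20}}

```text
t: 11.55
eef_pos: [0.6239, -0.2382, 0.0542]
tool_rot: [0.0, 0.531, 0.848, 0.0]
contact_force: [-1.8, 1.1, 4.6]
gripper_width: 0.163
grasp_force: 20.3
```

Request:
{"fn": "carry_out", "kwargs": {"targets": [255,0.8,-1.6,2,0,255,0.8,-1.6,2,0,255,0.8,-1.6,2,0,255,0.8,-1.6,2,0,255,0.8,-1.7,2,0,255,0.9,-1.8,2,0,255,0.9,-1.8,2,0,255,0.9,-1.9,2,0,255,0.9,-1.9,2,0,255,0.9,-2,2,0,255,0,0,0,0,255,0,0,0,0], "newtons": 20}}

```text
t: 12.75
eef_pos: [0.6323, -0.2557, 0.0737]
tool_rot: [-0.0, 0.531, 0.848, 0.0]
contact_force: [-0.5, 0.3, -4.8]
gripper_width: 0.165
grasp_force: 19.5
```

```bash
python3 - <<'E'
from h import *
c=cam('wrist');M=T();print(M.round(4).tolist(),bot.get_obs()['contact_force'])
import pickle; pickle.dump(c,open('w6.pkl','wb'))
i=cv2.cvtColor(c['frame'],cv2.COLOR_RGB2BGR); cv2.imwrite('pics/w6.png',cv2.resize(i[90:240,100:400],(800,400),interpolation=cv2.INTER_CUBIC))
pts=np.array([(-60,43,42),(-60,-43,42),(-68,40,10),(-68,-40,10),(-68,40,4)])/1000
for th in [0,8,12,15,18,22]: print(th,((blk(c,M,pts,th)-[100,90])*800/300).round(0).tolist())
E
```

```text
[[-0.437, 0.8994, -0.0002, 0.6323], [0.8994, 0.437, 0.0003, -0.2555], [0.0003, -0.0001, -1.0, 0.0736], [0.0, 0.0, 0.0, 1.0]] [ 0.94179493 -0.13904709 -4.32563498]
0 [[631.0, 230.0], [203.0, 230.0], [586.0, 167.0], [248.0, 167.0], [581.0, 164.0]]
8 [[639.0, 218.0], [196.0, 218.0], [593.0, 138.0], [241.0, 137.0], [588.0, 131.0]]
12 [[643.0, 214.0], [192.0, 214.0], [597.0, 123.0], [238.0, 123.0], [591.0, 116.0]]
15 [[646.0, 211.0], [189.0, 211.0], [600.0, 113.0], [234.0, 113.0], [594.0, 105.0]]
18 [[650.0, 208.0], [185.0, 208.0], [603.0, 104.0], [231.0, 103.0], [598.0, 94.0]]
22 [[654.0, 206.0], [181.0, 206.0], [608.0, 91.0], [226.0, 91.0], [603.0, 80.0]]
```

View pics/w6.png

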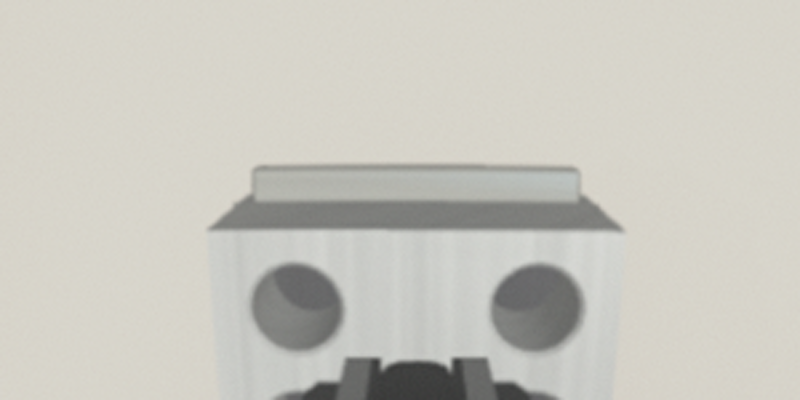

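Request:
{"fn": "carry_out", "kwargs": {"targets": [255,0,0,15,0,255,0,0,30,0,255,0,0,35,0,255,-13,18,10,-7.7,255,-19,25,0,-7.7,255,-20,26,0,-7.7,255,-20,26,0,-7.7,255,-20,26,0,-7.7,255,-18,23,0,-7.8,255,0,0,0,0,255,0,0,0,0], "newtons": 40}}

```text
t: 13.9
eef_pos: [0.5228, -0.1108, 0.1646]
tool_rot: [0.0, 0.82, 0.572, 0.001]
contact_force: [0.7, -1.1, -3.2]
gripper_width: 0.156
grasp_force: 46.1
```

```bash
python3 - <<'E'
from h import *
M=T();print(M.round(4).tolist(),bot.get_obs()['contact_force'])
B=np.array([.5605,-.0075]);d=M[:2,3]-B; print('bay xy of tcp',d@[.938,-.347],d@[.347,.938],'tool yaw',np.degrees(np.arctan2(M[1,1],M[0,1])))
E
```

```text
[[0.3459, 0.9383, 0.0015, 0.5228], [0.9383, -0.3459, 0.0007, -0.1108], [0.0012, 0.0012, -1.0, 0.1646], [0.0, 0.0, 0.0, 1.0]] [ 0.72519611 -1.09159007 -3.16382036]
bay xy of tcp 0.0004368514713444032 -0.1099883814057623 tool yaw -20.23443755947602
```

Request:
{"fn": "carry_out", "kwargs": {"targets": [255,0,0,-15,0,255,0,0,-7,0,255,0,0,-3,0,255,0,0,-3,0,255,0,0,0,0], "newtons": 20}}

```text
t: 14.4
eef_pos: [0.5222, -0.1121, 0.1353]
tool_rot: [-0.0, 0.821, 0.57, -0.0]
contact_force: [-0.1, -0.2, -3.4]
gripper_width: 0.154
grasp_force: 46.1
```

Request:
{"fn": "carry_out", "kwargs": {"targets": [255,0,0,-2,0,255,0,0,-2,0,255,0,0,0,0]}}

```text
t: 14.7
eef_pos: [0.5223, -0.1115, 0.1316]
tool_rot: [-0.0, 0.821, 0.571, -0.0]
contact_force: [-0.1, -0.6, -4.5]
gripper_width: 0.149
grasp_force: 46.1
```

Request:
{"fn": "carry_out", "kwargs": {"targets": [255,0,0,-2,0,255,0,0,-2,0,255,0,0,0,0]}}

```text
t: 15.0
eef_pos: [0.5225, -0.1118, 0.128]
tool_rot: [-0.0, 0.821, 0.571, 0.0]
contact_force: [-1.1, 0.0, 0.4]
gripper_width: 0.155
grasp_force: 46.9
```

Request:
{"fn": "carry_out", "kwargs": {"targets": [255,0,0,-2,0,255,0,0,-2,0,255,0,0,0,0]}}

```text
t: 15.3
eef_pos: [0.5216, -0.1147, 0.1262]
tool_rot: [0.0, 0.822, 0.57, -0.0]
contact_force: [-12.4, -3.7, 28.0]
gripper_width: 0.157
grasp_force: 51.9
```

Request:
{"fn": "carry_out", "kwargs": {"targets": [255,-0.7,-2.8,-1,0,255,-0.7,-2.8,-1,0,255,0,0,0,0], "newtons": 25}}

```text
t: 15.6
eef_pos: [0.5198, -0.1195, 0.1235]
tool_rot: [-0.0, 0.822, 0.57, -0.0]
contact_force: [-10.8, -2.1, 21.3]
gripper_width: 0.155
grasp_force: 52.3
```

Request:
{"fn": "carry_out", "kwargs": {"targets": [255,-0.9,-2.6,-1.3,0,255,-0.9,-2.6,-1.3,0,255,-0.9,-2.6,-1.3,0,255,-0.6,-1.5,-1,0,255,0,0,0,0]}}

```text
t: 16.1
eef_pos: [0.5167, -0.1281, 0.118]
tool_rot: [-0.0, 0.822, 0.57, -0.0]
contact_force: [-9.1, -1.8, 14.6]
gripper_width: 0.153
grasp_force: 53.0
```

```bash
python3 - <<'E'
from h import *
c=cam('wrist');M=T();print(M.round(4).tolist(),bot.get_obs()['contact_force'])
import pickle; pickle.dump(c,open('w7.pkl','wb'))
g=cv2.cvtColor(c['frame'],cv2.COLOR_RGB2GRAY)
pts=np.array([(-60,43,42),(-60,-43,42),(-68,40,10),(-68,-40,10)])/1000
for th in [0,5,10,15,20]: print(th,blk(c,M,pts,th).round(0).tolist())
for u in (225,290): print(u,g[120:200,u].tolist())
E
```

```text
[[0.35, 0.9367, -0.0007, 0.5167], [0.9367, -0.35, 0.0002, -0.128], [-0.0001, -0.0007, -1.0, 0.1179], [0.0, 0.0, 0.0, 1.0]] [-7.71970652 -1.02029867 14.19952506]
0 [[337.0, 176.0], [177.0, 176.0], [320.0, 152.0], [194.0, 152.0]]
5 [[339.0, 173.0], [175.0, 173.0], [322.0, 145.0], [192.0, 145.0]]
10 [[341.0, 170.0], [173.0, 170.0], [324.0, 138.0], [190.0, 138.0]]
15 [[343.0, 168.0], [171.0, 168.0], [326.0, 132.0], [188.0, 132.0]]
20 [[345.0, 167.0], [169.0, 167.0], [328.0, 126.0], [186.0, 126.0]]
225 [84, 80, 104, 170, 213, 218, 216, 217, 216, 199, 166, 164, 186, 191, 189, 182, 179, 178, 180, 180, 183, 181, 182, 181, 178, 173, 170, 169, 167, 170, 170, 171, 172, 170, 171, 171, 173, 170, 173, 172, 174, 173, 173, 176, 174, 173, 171, 169, 175, 197, 206, 207, 208, 208, 208, 207, 208, 209, 207, 208, 209, 208, 208, 209, 207, 208, 208, 208, 208, 205, 198, 187, 177, 167, 162, 156, 155, 150, 150, 151]
290 [83, 85, 89, 126, 182, 216, 217, 218, 215, 193, 165, 170, 185, 191, 187, 183, 181, 183, 183, 181, 179, 180, 181, 180, 176, 160, 143, 149, 165, 173, 172, 170, 172, 173, 174, 172, 171, 171, 172, 169, 171, 171, 174, 172, 173, 173, 172, 172, 182, 200, 210, 211, 209, 210, 210, 211, 208, 210, 210, 209, 210, 209, 210, 211, 207, 189, 168, 164, 165, 162, 165, 166, 168, 168, 164, 164, 163, 163, 162, 163]
```

Request:
{"fn": "carry_out", "kwargs": {"targets": [255,0,0,10,0,255,0,0,30,0,255,0,0,40,0,255,0,0,40,0,255,0,6,7,8.2,255,1.2,12.8,0,8.2,255,1.2,12.8,0,8.2,255,1.2,12.8,0,8.2,255,1.2,12.8,0,8.2,255,1.2,12.8,0,8.2,255,1.2,12.8,0,8.2,255,1.2,12.8,0,8.2,255,1.2,12.8,0,8.2,255,1.2,12.8,0,8.2,255,1.9,13,0,8.3,255,0,0,0,0,255,0,0,0,0], "newtons": 60}}

```text
t: 17.85
eef_pos: [0.5302, 0.0072, 0.2438]
tool_rot: [-0.0, 0.176, 0.984, -0.0]
contact_force: [-1.3, -0.9, -4.6]
gripper_width: 0.153
grasp_force: 59.4
```

```bash
sed -i 's/-\.069)\*Z/-.073)*Z/' h.py; python3 - <<'E'
from h import *
c=cam('wrist');M=T();print(M.round(4).tolist(),bot.get_obs()['contact_force'])
B=np.array([.5613,-.0053]);d=M[:2,3]-B; print('bay xy of tcp',d@[.9385,-.3453],d@[.3453,.9385],'tool yaw',np.degrees(np.arctan2(M[1,1],M[0,1])))
cv2.imwrite('pics/w8.png',cv2.resize(cv2.cvtColor(c['frame'],cv2.COLOR_RGB2BGR),(800,600),interpolation=cv2.INTER_CUBIC))
pts=np.array([(-60,43,42),(-60,-43,42),(-68,40,10),(-68,-40,10)])/1000
for th in [0,5,10,15,20]: print(th,(blk(c,M,pts,th)*800/512).round(0).tolist())
E
```

```text
[[-0.9377, 0.3475, -0.0001, 0.5301], [0.3475, 0.9377, -0.0006, 0.0067], [-0.0001, -0.0006, -1.0, 0.2438], [0.0, 0.0, 0.0, 1.0]] [ 0.11855112 -0.16264348 -3.41073227]
bay xy of tcp -0.03338714483948084 0.0005060445430127556 tool yaw 69.66350767201409
0 [[520.0, 274.0], [275.0, 274.0], [495.0, 239.0], [301.0, 239.0]]
5 [[523.0, 269.0], [273.0, 269.0], [497.0, 227.0], [299.0, 227.0]]
10 [[526.0, 264.0], [270.0, 264.0], [500.0, 216.0], [296.0, 216.0]]
15 [[529.0, 260.0], [267.0, 260.0], [503.0, 205.0], [293.0, 205.0]]
20 [[532.0, 257.0], [263.0, 257.0], [506.0, 195.0], [290.0, 195.0]]
```

View pics/w8.png

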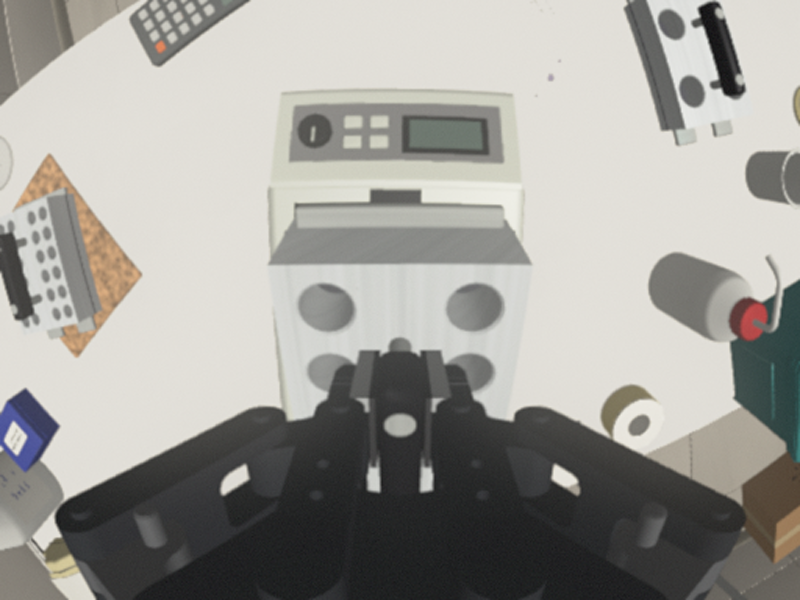

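Request:
{"fn": "carry_out", "kwargs": {"targets": [255,0,0,-30,0,255,0,0,-30,0,255,0,0,-10,0,255,0,0,-4,0,255,0,0,-4,0,255,0,0,-4,0,255,0,0,-3,0,255,0,0,0,0]}}

```text
t: 18.7
eef_pos: [0.5307, 0.0067, 0.1605]
tool_rot: [0.001, 0.175, 0.985, 0.0]
contact_force: [-1.9, -2.5, -3.7]
gripper_width: 0.154
grasp_force: 59.6
```

Request:
{"fn": "carry_out", "kwargs": {"targets": [255,0,0,-2,0,255,0,0,0,0,255,3.75,-1.4,0,0,255,3.75,-1.4,0,0,255,3.75,-1.4,0,0,255,0,0,0,0]}}

```text
t: 19.3
eef_pos: [0.5402, 0.0026, 0.156]
tool_rot: [-0.002, 0.175, 0.985, -0.001]
contact_force: [-2.6, -3.5, -6.5]
gripper_width: 0.152
grasp_force: 59.5
```

Request:
{"fn": "carry_out", "kwargs": {"targets": [255,2.8,-1,0,0,255,2.8,-1,0,0,255,2.8,-1,0,0,255,0,0,0,0]}}

```text
t: 19.7
eef_pos: [0.5484, -0.0004, 0.1559]
tool_rot: [-0.002, 0.175, 0.985, -0.001]
contact_force: [-4.2, -3.5, -6.4]
gripper_width: 0.155
grasp_force: 59.5
```

Request:
{"fn": "carry_out", "kwargs": {"targets": [255,1.8,-0.7,0,0,255,1.9,-0.7,0,0,255,0,0,0,0]}}

```text
t: 20.0
eef_pos: [0.552, -0.0017, 0.1559]
tool_rot: [-0.002, 0.175, 0.985, -0.001]
contact_force: [-4.4, -3.8, -4.9]
gripper_width: 0.151
grasp_force: 59.6
```

Request:
{"fn": "carry_out", "kwargs": {"targets": [255,1.4,-0.5,0,0,255,0,0,-2,0,255,0,0,0,0], "newtons": 40}}

```text
t: 20.3
eef_pos: [0.554, -0.0025, 0.1542]
tool_rot: [-0.001, 0.175, 0.985, -0.001]
contact_force: [-3.7, -6.1, -5.2]
gripper_width: 0.153
grasp_force: 59.6
```

Request:
{"fn": "carry_out", "kwargs": {"targets": [255,-1.3,0.5,-1.5,0,255,-1.9,0.7,-2,0,255,-1.9,0.7,-2,0,255,-1.9,0.7,-2,0,255,0,0,0,0]}}

```text
t: 20.8
eef_pos: [0.5495, -0.0004, 0.1485]
tool_rot: [0.002, 0.175, 0.985, -0.0]
contact_force: [-2.3, -5.1, 4.1]
gripper_width: 0.151
grasp_force: 61.3
```

Request:
{"fn": "carry_out", "kwargs": {"targets": [255,-2,0.8,-2,0,255,-2,0.8,-2,0,255,-2,0.8,-2,0,255,0,0,0,0]}}

```text
t: 21.2
eef_pos: [0.5455, 0.001, 0.1447]
tool_rot: [0.004, 0.176, 0.984, 0.0]
contact_force: [-4.3, -7.3, 19.3]
gripper_width: 0.15
grasp_force: 63.7
```

Request:
{"fn": "carry_out", "kwargs": {"targets": [255,-2,0.8,-2,0,255,-2,0.8,-2,0,255,0,0,0,0]}}

```text
t: 21.5
eef_pos: [0.5405, 0.003, 0.1391]
tool_rot: [0.003, 0.176, 0.984, -0.0]
contact_force: [-1.8, -7.7, 5.7]
gripper_width: 0.153
grasp_force: 62.5
```

Request:
{"fn": "carry_out", "kwargs": {"targets": [255,-1.5,0.6,-2,0,255,-1.5,0.6,-2,0,255,0,0,-1,0,255,0,0,0,0]}}

```text
t: 21.9
eef_pos: [0.5376, 0.004, 0.135]
tool_rot: [0.003, 0.176, 0.984, 0.0]
contact_force: [-7.0, -7.6, 18.3]
gripper_width: 0.149
grasp_force: 64.3
```

Request:
{"fn": "carry_out", "kwargs": {"targets": [255,-0.4,0.2,-2,0,255,0,0,-2,0,255,0,0,0,0]}}

```text
t: 22.2
eef_pos: [0.5361, 0.0043, 0.1308]
tool_rot: [0.002, 0.176, 0.984, 0.0]
contact_force: [-9.5, -7.7, 20.4]
gripper_width: 0.151
grasp_force: 65.4
```

Request:
{"fn": "carry_out", "kwargs": {"targets": [255,0,0,-2,0,255,0,0,-2,0,255,0,0,0,0]}}

```text
t: 22.5
eef_pos: [0.5363, 0.0044, 0.1304]
tool_rot: [0.001, 0.176, 0.984, 0.002]
contact_force: [-25.2, -6.1, 63.1]
gripper_width: 0.154
grasp_force: 72.3
```

Request:
{"fn": "carry_out", "kwargs": {"targets": [255,0,0,2,0,255,0,0,2,0,0,0,0,0,0,0,0,0,0,0,0,0,0,0,0,0,0,0,0,0,0,0,0,10,0,0,0,0,40,0,0,0,0,45,0,0,0,0,5,0,0,0,0,0,0,0,0,0,0,0]}}

```text
t: 23.7
eef_pos: [0.5341, 0.0069, 0.2277]
tool_rot: [-0.001, 0.174, 0.985, 0.0]
contact_force: [-0.5, 0.4, 0.3]
gripper_width: 0.997
grasp_force: 0.0
```

```bash
python3 - <<'E'
from h import *
import pickle
c=cam('wrist');M=T();print(M.round(4).tolist(),bot.get_obs()['contact_force'])
pickle.dump(c,open('w9.pkl','wb'))
# compare with home old block picture w1: find edges (dark bar ends, body front/rear edges, lip) along block axis, via model projection
B=np.array([.5613,-.0053]);a=np.radians(-20.2);bx=np.array([np.cos(a),np.sin(a),0]);by=np.array([-bx[1],bx[0],0])
o=pickle.load(open('w1.pkl','rb'))
def P(c,x,y,z,th=0):
    t=np.radians(th); X=60+(x-60)*np.cos(t)+z*np.sin(t); Z=z*np.cos(t)-(x-60)*np.sin(t)
    return proj(c,np.array([*B,.08])+X/1000*bx+y/1000*by+[0,0,Z/1000])[0].round(1)
for n,cc in (('old',o),('new',c)):
    g=cv2.GaussianBlur(cv2.cvtColor(cc['frame'],cv2.COLOR_RGB2GRAY),(3,3),0).astype(int)
    print(n)
    for nm,p in dict(lipedge=(-68,30,10),fronttop=(-60,30,42),barfront=(-40,0,80),barrear=(40,0,80)).items():
        q=P(cc,*p); u,v=int(round(q[0])),int(round(q[1])); print(nm,q,'th4',P(cc,*p,4),'rows',v-8,g[v-8:v+9,u].tolist())
E
```

```text
[[-0.9393, 0.3432, -0.0021, 0.5338], [0.3432, 0.9393, -0.0002, 0.0068], [0.0019, -0.001, -1.0, 0.2272], [0.0, 0.0, 0.0, 1.0]] [-0.29134598  0.23929766 -0.99692917]
old
lipedge [298.  132.8] th4 [299.3 134.6] rows 125 [175, 169, 150, 150, 160, 164, 161, 165, 175, 173, 171, 180, 188, 190, 190, 190, 188]
fronttop [302.9 145. ] th4 [304.4 150. ] rows 137 [188, 191, 191, 191, 188, 176, 149, 122, 113, 130, 166, 201, 215, 216, 215, 215, 209]
barfront [270.  177.7] th4 [270.4 187.6] rows 170 [215, 214, 213, 207, 180, 134, 92, 74, 71, 71, 72, 74, 77, 82, 87, 90, 90]
barrear [269.1 271.5] th4 [269.  277.9] rows 264 [150, 123, 93, 76, 70, 70, 70, 75, 82, 88, 90, 90, 90, 90, 90, 90, 90]
new
lipedge [285.2 141.6] th4 [286.1 143.6] rows 134 [183, 151, 132, 145, 162, 168, 165, 156, 150, 155, 172, 186, 190, 190, 190, 189, 180]
fronttop [288.6 154.8] th4 [289.6 160.1] rows 147 [191, 190, 189, 180, 156, 128, 112, 112, 133, 170, 201, 213, 215, 215, 215, 215, 214]
barfront [252.8 189.1] th4 [252.7 199.4] rows 181 [211, 210, 200, 168, 120, 85, 73, 72, 73, 73, 75, 77, 80, 82, 84, 84, 84]
barrear [252.9 282. ] th4 [252.9 288.3] rows 274 [169, 150, 114, 83, 71, 69, 72, 81, 92, 98, 98, 98, 98, 99, 99, 99, 106]
```

```bash
python3 - <<'E'
from h import *
import pickle
B=np.array([.5613,-.0053]);a=np.radians(-20.2);bx=np.array([np.cos(a),np.sin(a),0]);by=np.array([-bx[1],bx[0],0])
for n in ('w1','w9'):
    c=pickle.load(open(n+'.pkl','rb')); g=cv2.cvtColor(c['frame'],cv2.COLOR_RGB2GRAY).astype(int)
    q=proj(c,np.array([*B,.1065])-.0735*bx)[0]; u,v=q.round().astype(int); print(n,q.round(1),v-14,g[v-14:v+18,u].tolist())
print(bot.hand_in())
E
```

```text
w1 [267.4 128. ] 114 [92, 90, 91, 89, 93, 102, 124, 147, 160, 171, 177, 187, 196, 204, 211, 214, 214, 206, 197, 191, 185, 176, 166, 156, 153, 168, 186, 187, 162, 126, 109, 113]
w9 [253.4 137.1] 123 [89, 88, 88, 89, 87, 97, 123, 145, 162, 169, 176, 184, 190, 195, 198, 203, 204, 202, 202, 194, 185, 179, 170, 160, 160, 177, 181, 165, 132, 111, 106, 111]
the job is handed in; nothing more can be done
None
```

The hot block stands released on the mat, about 1 mm from its middle. The eight-well block is hooked under the claws and pressed flat in the bay to a hard stop, with the catch roller back at rest in the wrist camera image. I handed the job in at about 24 s, but hand-in returned no verdict.

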